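Probe the round tin in the food carrier

ROBOT

A 6-joint arm with a two-finger parallel gripper is mounted at the origin on a cart in front of the work surface, level with it; the furniture and walls round the work are solid. World frame = base frame: x ahead of the robot, y to its left, z up, the work surface at z = 0. Lengths are in m, angles in rad, forces in N, time in s.
With the tool pointing down it reaches from about 0.275 to 0.75 m from the base axis. Payload 10.2 kg.
Tool frame: the origin (TCP) lies at the very end of the fingers, on their centre line; the grasp point (between the pads) lies 19 mm behind it; z points along the fingers, y is the line along which they close (so a half turn about z gives the same grasp; the last joint's range is limited). The gripper opens to 88 mm and grips with 3 to 60 N. Pads are 18 mm wide; open, the fingers measure 123 mm over their backs; the gripper's body (75 mm by 187 mm) begins 45 mm behind the grasp point.
Start: joints at [0.981, 0.313, 1.498, -0, 1.331, -0.223], TCP at [0.188, 0.49, 0.239] pointing down, gripper open.
Joint ranges: [-2.94, 2.94], [-0.97, 2.17], [0.19, 2.56], [-1.23, 4.37], [0.02, 3.11], [-2.88, 2.88]. Speed limits (rad/s): [2.39, 2.39, 3.01, 3.14, 3.14, 3.14].

INTERFACE

Orientations are given as a 3x3 rotation matrix whose columns are the frame's x, y, z axes.
In Python, from rig import observe, camera, camera_params, close_job gives the robot as it stands. The module is installed in compiled form; this text tells all that it offers.
- The arm moves only by the shell command python3 -m crank 'ROWS' [OPENING] [FORCE]. ROWS is text: rows parted by semicolons, each of 6 numbers parted by spaces: the shift along the world's x, y, z scaled (see below), then the turn, a rotation vector about the world's x, y, z scaled (see below). A call has 1 to 12 rows; each row shifts and turns the commanded pose from where the row before left it; what a row does not reach is not made up. The controller multiplies each number of a shift by 0.025 m and each number of a turn by 5 degrees. A row lasts 1/8 s, in which the tool goes at most 62.5 mm and 10.7 degrees, less where a joint would pass 70% of its speed; a pose out of reach is approached as far as the arm can. A call with a number of a shift or a turn outside -1 to 1 is refused whole. A call with a gripper value outside its range is refused whole. OPENING is the opening, from 0 (shut) to 1 (fully open), set as the call begins (- or left out, the last holds). The fingers move at their own pace and stop on an object; FORCE is the grip in N (left out, the last holds). Time passes only in rows, so rows that do not move let the fingers close. It gives the time, the measured TCP pose, the force, the opening and the grip force at its end, in the units of the state.
- observe(): the state, without advancing time (a new reading comes with each control period).
- camera(name): name is "scene" or "top" or "wrist"; returns the picture (480x640x3 uint8, red, green, blue); there is no depth.
- camera_params(name): a dict with "fx", "fy", "cx", "cy" (pixels), "distortion" ([k1, k2, p1, p2, k3] as OpenCV has them; the pictures are not rectified), "eye" and "attitude" of the camera in the world. Camera axes: x right, y up, looking along -z (the intrinsics and any distortion apply to the point x, -y, -z); pixel columns grow to the right and rows downward; lengths in m; the calibration is good to about 2 mm. A picture is of the moment at which its call begins: read the wrist's pose just before it. camera_params takes no time and is no camera call; for the wrist camera it gives the pose at the moment of the call.
- close_job(): hands the job in; it is judged then, once.
The state is a dict: "time": time; "joint_pos": joint angles; "qvel": joint speeds; "joint_torque": joint torques, N m; "ee_pos": TCP position; "orientation": TCP orientation; "force": force on the tool from outside, world axes, zero at the start; "ft_torque": the same for the moment, N m; "grip_width": finger opening in m; "grasp_force": force on a finger pad.
Only numpy, scipy, OpenCV 4.12 (cv2) and the standard library are available. Lean on these libraries where they do the work, as an engineer would, in place of code of your own. Each camera call takes 0.05 s, during which the arm holds its last target. There are 200 camera calls.

TASK

Check the food carrier: lift its lid open until it rests back on its stop, then take the surface probe out of its leaning stand and hold it upright with its tip inside the ring mark on top of the round tin, lightly, so that the sprung tip is pressed about half way in. Finish while still holding the probe steadily there: do not put it down or let it go. Press gently throughout and leave the other things on the worktop where they stand.

Things in the scene. Friction and masses are not known exactly. Their poses are not given: they have to be found in the camera images.
- carrier: grey insulated food carrier, an open box 140 (x) x 200 (y) x 85 mm high, walls and floor 10 mm thick, fixed to the worktop; origin at the centre of its underside, x points from its front to its hinge side; the front looks towards the robot and to its right, z up. Two steel tins stand in it side by side, left and right, either way round.
- lid (a joint): hinge of the carrier's lid, rad: 0 closed, growing as the front edge is lifted, 1.8 fully open on its stop (leaning back 13 degrees past upright, where it stays by its weight; before upright it falls shut). The lid weighs 0.22 kg and turns about the carrier's y axis at lid_hinge.
- lid_hinge (a point): point on the hinge line, in the middle of the carrier's back rim, 70 mm behind the carrier's origin and 85 mm above the worktop
- lid_tab (a point): middle of the black tab that juts forward from the lid's front edge, 24 mm wide (carrier's y), 13 thick, 44 long; the point is mid-thickness, 22 mm out from the lid's edge and, lid closed, 166 mm in front of the hinge line and 9.5 mm above it. It turns with the lid. Pinched by its two sides the tab can turn between the fingertips, so the gripper may keep pointing down.
- round_tin: the round steel tin, 80 mm in diameter, 50 mm high, standing loose in the carrier, 0.5 kg; origin at the centre of its underside
- square_tin: the square steel tin, 80 x 80 x 50 mm, standing loose in the carrier, with the same ring mark; not the one to be measured
- round_spot (a point): centre of the ring mark on the flat top of the round tin, 60 mm above the worktop, 14 mm off the tin's centre; the ring is 31 mm in diameter with a small dot in its middle
- stand: black fixed rest for the probe, base 110 (x) x 80 (y) x 12 mm, origin at the centre of its underside; its sleeve holds the probe leaning back 25 degrees, the probe's top towards the stand's -x (roughly towards the robot), and leaves 1.5 mm play round the shaft; the top of the sleeve is 111 mm above the worktop
- probe: surface probe, 190 mm long, 0.1 kg: sprung steel tip 8 mm thick, round shaft 14 mm thick from 16 to 90 mm, white handle 34 (x) x 24 (y) mm from 90 to 190. Origin at the tip's end (tip out), z along the probe to the handle's top, y across the narrow width. It hangs in the stand's sleeve by the handle's lower end, 70 mm of shaft inside: draw it out along its axis by 80 mm.
- probe_grip (a point): middle of the handle, where to pinch it across y (24 mm): on the probe's axis, 145 mm above the tip's end; the handle's top is 45 mm further up
- probe_tip (a point): the end of the sprung tip, on the probe's axis; moves with the tip
- plunger (a joint): how far the sprung tip is pressed into the probe, m: 0 out, 0.012 fully in; spring 250 N/m, so 6 mm takes 1.5 N
- copper_cup: copper-coloured beaker, 72 mm wide, 79 mm high, behind the carrier; leave it alone; origin at the centre of its underside
- tumbler: clear drinking glass, 80 mm wide, 91 mm high, somewhere along the back right; leave it alone; origin at the centre of its underside
- salt: salt shaker, 44 mm wide, 90 mm high, somewhere along the back right; leave it alone; origin at the centre of its underside
- yoghurt: yoghurt pot, 72 mm wide and high, behind the probe's stand; leave it alone; origin at the centre of its underside
- teaspoon_a: teaspoon, 139 x 30 x 10 mm, lying between carrier and stand; leave it alone; origin at the centre of its underside
- mug: cream mug with a handle, 86 mm wide, 98 mm high, right of the stand; leave it alone; origin at the centre of its underside

How it is judged:
By the outcome, as a careful person would: the job done as asked, in the order asked, and still so for the second after the job is handed in, while the arm keeps its last pose, push and grip.
It also fails if it takes over 58 s, if anything falls off the work surface, if the arm or the gripper's body presses on something with over 40 N, if the wrist force passes 120 N, or if a joint passes its speed limit or range.

## Working session

There is one attempt and no reset: what is moved stays moved. The work goes in short steps, Python scripts to look and compute and a shell command to move; the robot and the scene stay as the last step left them, time stands still between calls to the robot, and variables do not carry over. Pictures are saved under pics/ and viewed, at most 10 in all, crops included, and the job is handed in when it is done.

```bash
mkdir -p pics; python3 - <<'E'
from rig import *
import cv2,numpy as np
s=observe();print(s['time'],s['ee_pos'],s['orientation'],s['force'],s['grip_width'])
for n in ["scene","top"]:
    p=camera_params(n);print(n,p)
    cv2.imwrite(f"pics/{n}0.png",camera(n)[:,:,::-1])
E
```

```text
0.0 [0.18815062 0.48986891 0.23814878] [[-9.33485174e-01  3.58615256e-01 -7.25940301e-04]
 [ 3.58615874e-01  9.33484594e-01 -1.08027153e-03]
 [ 2.90252235e-04 -1.26875117e-03 -9.99999153e-01]] [0.20007551 0.34233264 0.08963207] 0.08836798370269526
scene {'fx': 558.2272838052249, 'fy': 558.2272838052249, 'cx': 313.3979358727276, 'cy': 234.60457462828242, 'distortion': array([-0.02331571,  0.        ,  0.        ,  0.        ,  0.        ]), 'eye': array([0.21695877, 0.45299715, 1.05598627]), 'attitude': array([[-0.8787415 ,  0.35643947, -0.3174339 ],
       [-0.47727241, -0.66308356,  0.57665522],
       [-0.00494252,  0.65823331,  0.75279777]])}
top {'fx': 450.2549458890717, 'fy': 450.2549458890717, 'cx': 320.1796017985955, 'cy': 236.61856187673962, 'distortion': array([-0.03050962,  0.        ,  0.        ,  0.        ,  0.        ]), 'eye': array([ 0.38725409, -0.24435944,  1.2147562 ]), 'attitude': array([[ 0.09812169,  0.97379528, -0.2051704 ],
       [-0.99517244,  0.0964254 , -0.01827456],
       [ 0.00198796,  0.20597305,  0.97855564]])}
```

View pics/top0.png

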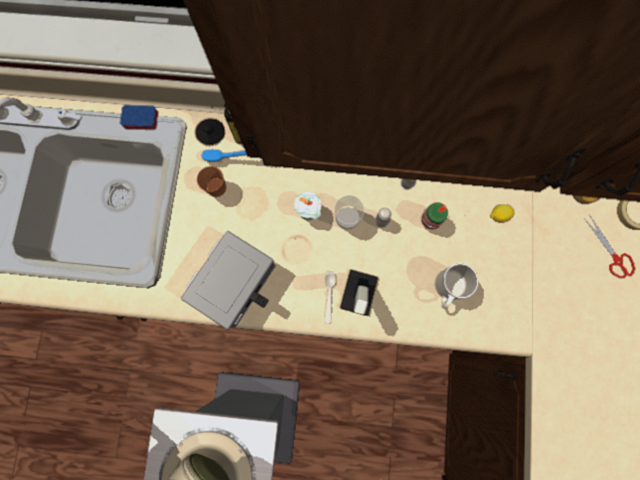

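View pics/scene0.png

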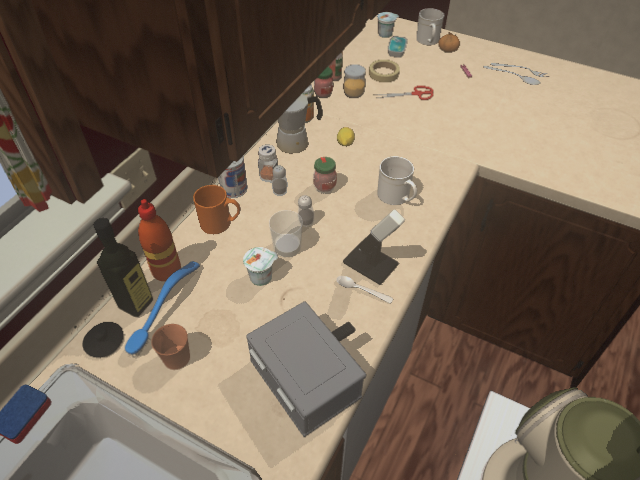

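The top view shows the carrier with its lid at about (228,280) and its tab at (260,299). The stand is at (359,292) with the white probe handle at (361,297), the spoon is at (330,297) and the mug at (459,283). The scene view shows the same carrier near (305,365), tab (344,331), stand (372,258) and handle (389,225).

```bash
cat > h.py <<'E'
import numpy as np,cv2
from rig import *
def KD(p): return np.array([[p['fx'],0,p['cx']],[0,p['fy'],p['cy']],[0,0,1.]]),np.array(p['distortion'])
def ray(p,px):
    K,D=KD(p); u=cv2.undistortPoints(np.array([[px]],float),K,D)[0,0]
    d=np.array(p['attitude'])@np.array([u[0],-u[1],-1.]); return np.array(p['eye']),d/np.linalg.norm(d)
def onplane(p,px,z):
    e,d=ray(p,px); return e+d*(z-e[2])/d[2]
def tri(rs):
    A=sum(np.eye(3)-np.outer(d,d) for e,d in rs); b=sum((np.eye(3)-np.outer(d,d))@e for e,d in rs); return np.linalg.solve(A,b)
def proj(p,X):
    K,D=KD(p); c=np.array(p['attitude']).T@(np.array(X,float)-p['eye']); c=np.array([c[0],-c[1],-c[2]])
    return cv2.projectPoints(c.reshape(1,1,3),np.zeros(3),np.zeros(3),K,D)[0].ravel()
E
python3 - <<'E'
from h import *
T=cv2.imread('pics/top0.png');S=cv2.imread('pics/scene0.png')
a=cv2.resize(T[220:340,170:300],None,fx=3,fy=3,interpolation=cv2.INTER_CUBIC)
b=cv2.resize(T[255:345,315:405],None,fx=4,fy=4,interpolation=cv2.INTER_CUBIC)
c=cv2.resize(S[290:440,230:380],None,fx=2.6,fy=2.6,interpolation=cv2.INTER_CUBIC)[:,:390]
d=cv2.resize(S[195:295,330:430],None,fx=3.6,fy=3.6,interpolation=cv2.INTER_CUBIC)
o=np.zeros((800//1,800,3),np.uint8)[:600]
o=np.zeros((600,800,3),np.uint8)
for im,(r,cc) in ((cv2.resize(a,(390,300)),(0,0)),(cv2.resize(b,(300,300)),(0,400)),(cv2.resize(c,(300,300)),(300,0)),(cv2.resize(d,(300,300)),(300,400))):
    o[r:r+im.shape[0],cc:cc+im.shape[1]]=im
cv2.imwrite('pics/crops.png',o)
print(proj(camera_params('top'),[0,0,0.3]),proj(camera_params('top'),[0.188,.49,.239]))
E
```

```text
[167.45177324 529.10367207] [-36.38234613 390.27673373]
```

View pics/crops.png

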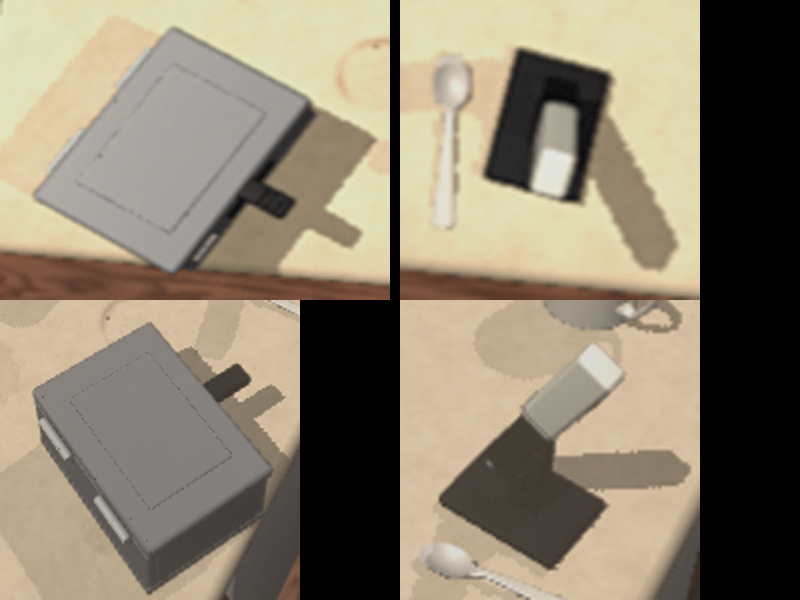

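```bash
python3 - <<'E'
from h import *
from scipy.optimize import least_squares
t=camera_params('top');s=camera_params('scene')
A=lambda u,v:(170+u/3,220+v*.4); B=lambda u,v:(315+(u-400)*.3,255+v*.3)
C=lambda u,v:(230+u*.5,290+(v-300)*.5); D=lambda u,v:(330+(u-400)/3,195+(v-300)/3)
P=lambda a,b:tri([ray(t,a),ray(s,b)])
FR=P(A(310,103),C(150,325));FL=P(A(178,268),C(270,468));BR=P(A(172,30),C(35,392));BL=P(A(38,195),C(148,548))
print('lid',FR,FL,BR,BL,np.linalg.norm(FR-FL),np.linalg.norm(FR-BR))
print('tab end',P(A(285,205),C(245,372)))
v=(FL-FR)+(BL-BR);print('yaw y-axis',np.degrees(np.arctan2(v[1],v[0]))-90); w=(BR-FR)+(BL-FL);print('x axis',np.degrees(np.arctan2(w[1],w[0])))
sc=[onplane(t,B(*q),.012) for q in((518,48),(611,72),(580,203),(486,178))];print('stand top',sc,np.mean(sc,0))
sc2=[onplane(s,D(*q),.012) for q in((605,505),(555,568),(440,498))];print(sc2,(sc2[0]+sc2[2])/2)
v=sc[0]-sc[3]+sc[1]-sc[2];print('stand x',np.degrees(np.arctan2(v[1],v[0])))
print('handle top',P(B(553.5,170.5),D(601,368)))
E
```

```text
lid [ 0.54843243 -0.11211313  0.09332953] [ 0.37319423 -0.02459229  0.09163967] [0.61004264 0.01291955 0.09576861] [0.4335284  0.09987935 0.09616401] 0.19588562576032686 0.139409255320275
tab end [ 0.4407596  -0.10522126  0.09627618]
yaw y-axis 63.61709292599585
x axis 63.95308603621692
stand top [array([ 0.55776985, -0.31162981,  0.012     ]), array([ 0.54572697, -0.38779526,  0.012     ]), array([ 0.4395673 , -0.37092598,  0.012     ]), array([ 0.45182131, -0.29517192,  0.012     ])] [ 0.49872136 -0.34138074  0.012     ]
[array([ 0.43610629, -0.36258923,  0.012     ]), array([ 0.44597331, -0.28743948,  0.012     ]), array([ 0.55437326, -0.30703064,  0.012     ])] [ 0.49523977 -0.33480994  0.012     ]
stand x -8.929504796581586
handle top [ 0.4498756  -0.33280562  0.19307574]
```

```bash
python3 -m crank '0.44 -0.96 0 0 0 -0.79;0.44 -0.96 0 0 0 -0.79;0.44 -0.96 0 0 0 -0.79;0.44 -0.96 0 0 0 -0.79;0.44 -0.96 0 0 0 -0.79;0.44 -0.96 0 0 0 -0.79;0.44 -0.96 0 0 0 -0.79;0.44 -0.96 0 0 0 -0.79;0.44 -0.96 0 0 0 -0.79;0.44 -0.96 0 0 0 -0.79;0.44 -0.96 0 0 0 -0.79;0.44 -0.96 0 0 0 -0.79' 1 10
python3 -m crank '0.44 -0.96 0 0 0 -0.79;0.44 -0.96 0 0 0 -0.79;0.44 -0.96 0 0 0 -0.79;0.44 -0.96 0 0 0 -0.79;0.44 -0.96 0 0 0 -0.79;0.44 -0.96 0 0 0 -0.79;0.44 -0.96 0 0 0 -0.79;0.44 -0.96 0 0 0 -0.79;0.44 -0.96 0 0 0 -0.79;0.44 -0.96 0 0 0 -0.79;0.44 -0.96 0 0 0 -0.79;0.44 -0.96 0 0 0 -0.79'
python3 -m crank '0 0 0 0 0 0;0 0 0 0 0 0'
python3 - <<'E'
from h import *
print('cab',tri([ray(camera_params('top'),(265,165)),ray(camera_params('scene'),(218,172))]))
p=camera_params('wrist');im=camera('wrist');np.save('w1.npy',p,allow_pickle=True)
cv2.imwrite('pics/w1.png',im[:,:,::-1]);print(p['eye'],p['attitude'],observe()['orientation'],observe()['joint_pos'])
E
```

```text
time: 1.6
ee_pos: [0.3204, 0.2013, 0.2386]
orientation: [[-0.366, 0.931, -0.0], [0.931, 0.366, -0.0], [0.0, -0.0, -1.0]]
force: [0.8, -0.3, -0.3]
grip_width: 0.0878
grasp_force: 0.0
time: 3.1
ee_pos: [0.4524, -0.0867, 0.2384]
orientation: [[0.438, 0.899, -0.001], [0.899, -0.438, 0.0], [-0.0, -0.001, -1.0]]
force: [0.3, -0.2, -0.3]
grip_width: 0.0883
grasp_force: 0.0
time: 3.35
ee_pos: [0.4519, -0.0853, 0.2386]
orientation: [[0.434, 0.901, -0.001], [0.901, -0.434, 0.0], [0.0, -0.001, -1.0]]
force: [-0.7, -0.8, -0.6]
grip_width: 0.0881
grasp_force: 0.0
cab [ 0.70121683 -0.10459668  0.39224441]
[ 0.48738198 -0.0113723   0.38583929] [[ 9.00601330e-01  4.12453253e-01  1.37111485e-01]
 [-4.34645892e-01  8.54935707e-01  2.83139338e-01]
 [-4.39762905e-04 -3.14590608e-01  9.49227347e-01]] [[ 4.34141152e-01  9.00844819e-01 -2.69372086e-04]
 [ 9.00844847e-01 -4.34141079e-01  2.92610298e-04]
 [ 1.46650983e-04 -3.69696627e-04 -9.99999921e-01]] [-4.41988581e-01  1.69016434e-01  1.68196780e+00  1.55311445e-04
  1.29097707e+00  7.05315273e-03]
```

View pics/w1.png

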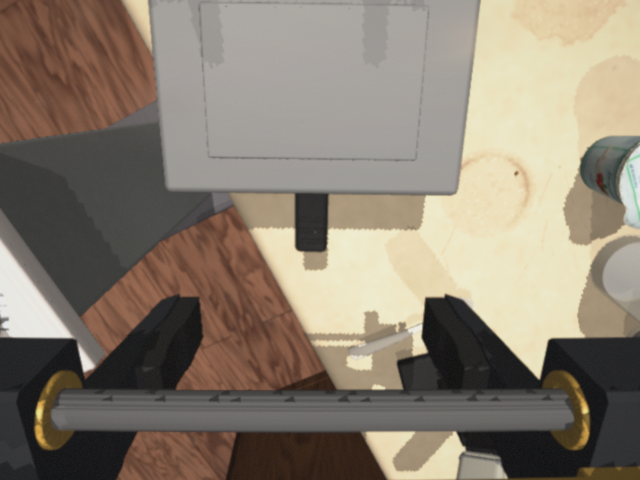

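The wrist view shows the lid's front edge at row 192 (columns 167–458) and the tab at columns 297–328, ending at row 250. It also shows the spoon at about (390,340) and the stand at (425,380).

```bash
python3 - <<'E'
from h import *
p=np.load('w1.npy',allow_pickle=True).item()
e=onplane(p,(312.5,250),.101); print('tab end',e, onplane(p,(297,250),.101)-onplane(p,(328,250),.101))
for z in (.1,.105): a=onplane(p,(167,191),z);b=onplane(p,(459,193),z);print(z,a,b,(a+b)/2,np.linalg.norm(a-b),np.degrees(np.arctan2(*(b-a)[[1,0]])))
a=onplane(p,(152,0),.105);b=onplane(p,(166,185),.105);print(np.degrees(np.arctan2(*(a-b)[[1,0]])))
m=e+.022*np.array([.4415,.897,0]);print('tab',m,'shift',(m-observe()['ee_pos'])/.025)
E
```

```text
tab end [ 0.44238194 -0.10541054  0.101     ] [-0.02041868  0.00985043  0.        ]
0.1 [ 0.36924655 -0.02155446  0.1       ] [ 0.55364335 -0.11211154  0.1       ] [ 0.46144495 -0.066833    0.1       ] 0.20543311145922719 -26.155606789912817
0.105 [ 0.37131302 -0.02137635  0.105     ] [ 0.55248428 -0.11034937  0.105     ] [ 0.46189865 -0.06586286  0.105     ] 0.20183960419218494 -26.155606789912806
62.57187961846029
tab [ 0.45209494 -0.08567654  0.101     ] shift [ 0.00562054 -0.02045705 -5.50678842]
```

```bash
python3 -m crank '0 0 -0.93 0 0 0;0 0 -0.93 0 0 0;0 0 -0.93 0 0 0;0 0 -0.93 0 0 0;0 0 -0.93 0 0 0;0 0 -0.93 0 0 0;0 0 -0.93 0 0 0;0 0 0 0 0 0'
python3 -m crank '0 0 0 0 0 0;0 0 0 0 0 0;0 0 0 0 0 0;0 0 0 0 0 0;0 0 0 0 0 0;0 0 0 0 0 0;0 0 0 0 0 0;0 0 0 0 0 0' 0 10
python3 - <<'E'
import numpy as np
r=np.hypot(.166,.0095);a0=np.arctan2(.0095,.166);u=np.array([.4407,.8977])
th=np.linspace(0,1.79,23);x=-r*np.cos(th+a0);z=r*np.sin(th+a0)
for i in range(22):
    dx=x[i+1]-x[i];print(*np.round(np.r_[u*dx,z[i+1]-z[i]]/.025,2),end=' 0 0 0;')
E
```

```text
time: 4.4
ee_pos: [0.4514, -0.0849, 0.0752]
orientation: [[0.434, 0.901, -0.003], [0.901, -0.434, 0.001], [-0.0, -0.003, -1.0]]
force: [0.3, 0.1, 0.8]
grip_width: 0.0884
grasp_force: 0.0
time: 5.4
ee_pos: [0.4511, -0.0854, 0.0758]
orientation: [[0.435, 0.9, -0.003], [0.9, -0.435, 0.001], [-0.0, -0.003, -1.0]]
force: [-6.9, 2.4, 4.4]
grip_width: 0.0236
grasp_force: 10.0
0.02 0.05 0.54 0 0 0;0.04 0.09 0.53 0 0 0;0.06 0.13 0.52 0 0 0;0.08 0.16 0.51 0 0 0;0.1 0.2 0.49 0 0 0;0.12 0.23 0.47 0 0 0;0.13 0.27 0.45 0 0 0;0.15 0.3 0.42 0 0 0;0.16 0.33 0.4 0 0 0;0.18 0.36 0.37 0 0 0;0.19 0.38 0.33 0 0 0;0.2 0.41 0.3 0 0 0;0.21 0.43 0.26 0 0 0;0.22 0.44 0.22 0 0 0;0.23 0.46 0.18 0 0 0;0.23 0.47 0.14 0 0 0;0.23 0.48 0.09 0 0 0;0.24 0.48 0.05 0 0 0;0.24 0.49 0.0 0 0 0;0.24 0.48 -0.04 0 0 0;0.24 0.48 -0.08 0 0 0;0.23 0.47 -0.13 0 0 0;
```

```bash
python3 -m crank '0.02 0.05 0.54 0 0 0;0.04 0.09 0.53 0 0 0;0.06 0.13 0.52 0 0 0;0.08 0.16 0.51 0 0 0;0.1 0.2 0.49 0 0 0;0.12 0.23 0.47 0 0 0'
python3 -m crank '0.13 0.27 0.45 0 0 0;0.15 0.3 0.42 0 0 0;0.16 0.33 0.4 0 0 0;0.18 0.36 0.37 0 0 0;0.19 0.38 0.33 0 0 0;0.2 0.41 0.3 0 0 0'
```

```text
time: 6.15
ee_pos: [0.4619, -0.0638, 0.1532]
orientation: [[0.435, 0.9, -0.003], [0.9, -0.435, 0.001], [-0.0, -0.003, -1.0]]
force: [-4.9, 2.5, -1.4]
grip_width: 0.0239
grasp_force: 10.0
time: 6.9
ee_pos: [0.4875, -0.0123, 0.2097]
orientation: [[0.435, 0.9, -0.002], [0.9, -0.435, 0.001], [-0.0, -0.002, -1.0]]
force: [-2.4, 2.6, -6.2]
grip_width: 0.024
grasp_force: 10.9
```

```bash
python3 -m crank '0.21 0.43 0.26 0 0 0;0.22 0.44 0.22 0 0 0;0.23 0.46 0.18 0 0 0;0.23 0.47 0.14 0 0 0;0.23 0.48 0.09 0 0 0'
python3 -m crank '0.24 0.48 0.05 0 0 0;0.24 0.49 0.0 0 0 0;0.24 0.48 -0.04 0 0 0;0.24 0.48 -0.08 0 0 0;0.23 0.47 -0.13 0 0 0;0 0 0 0 0 0;0 0 0 0 0 0'
```

```text
time: 7.52
ee_pos: [0.516, 0.0447, 0.2312]
orientation: [[0.435, 0.9, -0.001], [0.9, -0.435, 0.0], [-0.0, -0.001, -1.0]]
force: [-1.9, 1.9, -8.9]
grip_width: 0.0235
grasp_force: 10.0
time: 8.4
ee_pos: [0.5457, 0.1044, 0.2267]
orientation: [[0.435, 0.9, -0.001], [0.9, -0.435, 0.0], [-0.0, -0.001, -1.0]]
force: [-7.0, 1.8, -3.1]
grip_width: 0.024
grasp_force: 10.0
```

```bash
python3 -m crank '0 0 0 0 0 0;0 0 0 0 0 0;0 0 0 0 0 0;0 0 0 0 0 0' 0.6
python3 -m crank '0 0 0.8 0 0 0;0 0 0.9 0 0 0;0 0 0.8 0 0 0;-0.44 -0.8 0 0 0 0;-0.44 -0.9 0 0 0 0;-0.44 -0.9 0 0 0 0;-0.44 -0.9 0 0 0 0;-0.44 -0.9 0 0 0 0;-0.2 -0.8 0 0 0 0;0 0 0 0 0 0;0 0 0 0 0 0' 1
python3 - <<'E'
from h import *
for n in ('wrist','top','scene'):
    p=camera_params(n);im=camera(n);np.save(f'{n}2.npy',p,allow_pickle=True);cv2.imwrite(f'pics/{n}2.png',im[:,:,::-1])
T=cv2.imread('pics/top2.png');S=cv2.imread('pics/scene2.png');W=cv2.imread('pics/wrist2.png')
o=np.zeros((600,800,3),np.uint8)
o[:300,:390]=cv2.resize(T[200:350,170:365],(390,300),interpolation=cv2.INTER_CUBIC);o[:300,400:800]=cv2.resize(S[240:450,200:480],(400,300),interpolation=cv2.INTER_CUBIC);o[300:,:400]=cv2.resize(W,(400,300))
cv2.imwrite('pics/mix2.png',o);print(observe()['ee_pos'])
E
```

```text
time: 8.9
ee_pos: [0.546, 0.1038, 0.2267]
orientation: [[0.436, 0.9, 0.001], [0.9, -0.436, -0.0], [0.0, 0.001, -1.0]]
force: [-0.6, -0.3, -0.1]
grip_width: 0.0529
grasp_force: 0.0
time: 10.28
ee_pos: [0.486, -0.0257, 0.289]
orientation: [[0.435, 0.9, 0.0], [0.9, -0.435, 0.0], [0.0, 0.0, -1.0]]
force: [0.5, 0.6, -0.1]
grip_width: 0.0881
grasp_force: 0.0
[ 0.48594532 -0.02552194  0.28892443]
```

View pics/mix2.png

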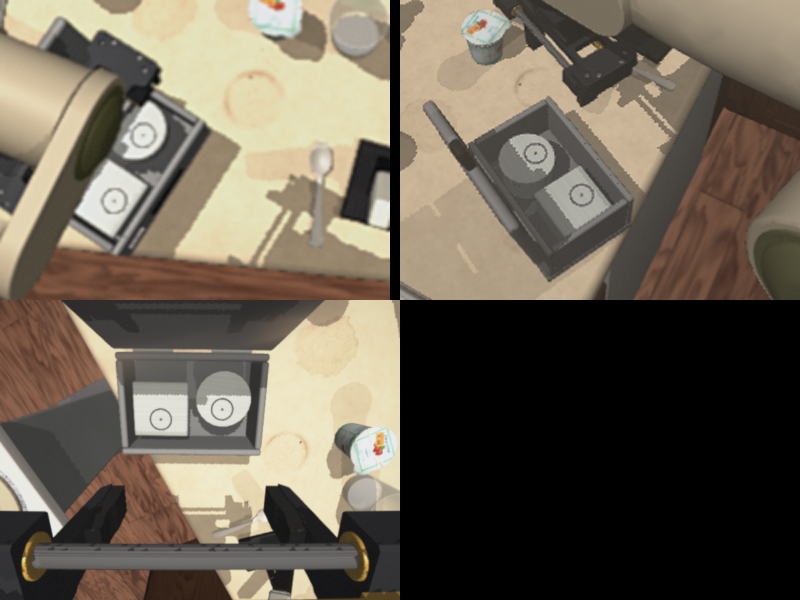

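The lid stands open on its stop. The round tin is the right-hand (far) one, and its ring is centred at about (354,174) in the wrist picture, (294.5,347) in the scene and (242,267.5) in the top view.

```bash
python3 - <<'E'
from h import *
rs=[]
for n,c in (('wrist',(354,174)),('scene',(294.5,347)),('top',(242,267.5))):
    p=np.load(f'{n}2.npy',allow_pickle=True).item();g=cv2.cvtColor(cv2.imread(f'pics/{n}2.png'),cv2.COLOR_BGR2GRAY).astype(float)
    x,y=map(round,c);R=4;w=g[y-R:y+R+1,x-R:x+R+1];w=np.clip(np.median(w)-15-w,0,None)
    yy,xx=np.mgrid[-R:R+1,-R:R+1];d=(x+(w*xx).sum()/w.sum(),y+(w*yy).sum()/w.sum())
    print(n,d,onplane(p,d,.06));rs.append(ray(p,d))
print(tri(rs))
p=np.load('wrist2.npy',allow_pickle=True).item()
im=cv2.imread('pics/wrist2.png');print([onplane(p,q,.085)[:2] for q in((194,244),(422,244),(431,91),(187,91))])
E
```

```text
wrist (np.float64(355.15063731170335), np.float64(174.75086906141368)) [ 0.52891849 -0.02724259  0.06      ]
scene (np.float64(294.4467005076142), np.float64(346.7766497461929)) [ 0.52711392 -0.02761119  0.06      ]
top (np.float64(243.73961218836564), np.float64(269.44875346260386)) [ 0.5236701  -0.03481077  0.06      ]
[ 0.52807382 -0.03148546  0.04943637]
[array([ 0.37263823, -0.01617394]), array([ 0.55723075, -0.10554242]), array([0.61094699, 0.01311234]), array([0.43447227, 0.0985404 ])]
```

```bash
python3 -m crank '-0.15 -0.8 0 0 0 -0.97;-0.15 -0.8 0 0 0 -0.97;-0.15 -0.8 0 0 0 -0.97;-0.15 -0.8 0 0 0 -0.97;-0.15 -0.8 0 0 0 -0.97;-0.15 -0.8 0 0 0 -0.97;-0.15 -0.8 0 0 0 -0.97;-0.15 -0.8 0 0 0 -0.97;-0.15 -0.8 0 0 0 -0.97;-0.15 -0.8 0 0 0 -0.97'
python3 -m crank '-0.15 -0.82 0 0 0 -0.98;-0.15 -0.82 0 0 0 -0.98;-0.15 -0.82 0 0 0 -0.98;-0.15 -0.82 0 0 0 -0.98;-0.15 -0.82 0 0 0 -0.98;0 0 0 0 0 0;0 0 0 0 0 0;0 0 0 0 0 0'
python3 - <<'E'
from h import *
for n in ('wrist','top','scene'):
    p=camera_params(n);im=camera(n);np.save(f'{n}3.npy',p,allow_pickle=True);cv2.imwrite(f'pics/{n}3.png',im[:,:,::-1])
print(observe()['ee_pos'],observe()['joint_pos'])
E
```

```text
time: 11.68
ee_pos: [0.4485, -0.2264, 0.2889]
orientation: [[0.963, 0.268, 0.0], [0.268, -0.963, 0.0], [0.0, -0.0, -1.0]]
force: [0.8, 0.4, 0.6]
grip_width: 0.0882
grasp_force: 0.0
time: 12.68
ee_pos: [0.4299, -0.3279, 0.2891]
orientation: [[0.988, -0.151, 0.0], [-0.151, -0.988, 0.0], [0.0, -0.0, -1.0]]
force: [0.4, 0.8, -0.1]
grip_width: 0.088
grasp_force: 0.0
[ 0.4296974  -0.32826627  0.2891012 ] [-8.69160934e-01  3.17417327e-01  1.36056074e+00  4.98951248e-05
  1.46342178e+00  8.54578762e-01]
```

View pics/wrist3.png

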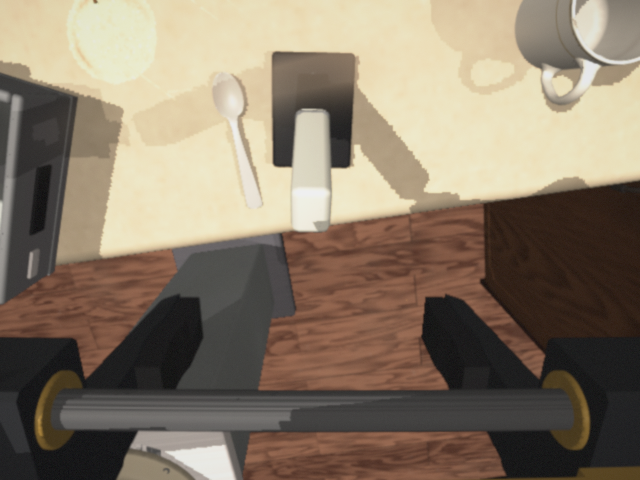

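The wrist view shows the handle's top face centred at about (310.5,210), the handle's lower end at about (313,109), and the stand base corners at (273,53), (354,54), (349,167) and (274,165).

```bash
python3 - <<'E'
from h import *
w=np.load('wrist3.npy',allow_pickle=True).item();t=np.load('top3.npy',allow_pickle=True).item();s=np.load('scene3.npy',allow_pickle=True).item()
B=lambda u,v:(315+(u-400)*.3,255+v*.3);D=lambda u,v:(330+(u-400)/3,195+(v-300)/3)
c=[onplane(w,q,.012) for q in((273,53),(354,54),(349,167),(274,165))];print(c,np.mean(c,0))
v=c[0]-c[3]+c[1]-c[2];print('yaw',np.degrees(np.arctan2(v[1],v[0])))
rw,rt,rs=ray(w,(310.5,210)),ray(t,B(553.5,170.5)),ray(s,D(601,368))
print(tri([rw,rt,rs]),tri([rw,rs]),tri([rw,rt]))
for q in((292,190),(330,190),(328,230),(292,230)):print(onplane(w,q,.2))
for z in(.195,.2,.205):print(onplane(w,(310.5,210),z))
print(onplane(w,(297,110),.114),onplane(w,(329,110),.114))
E
```

```text
[array([ 0.5584949 , -0.31035482,  0.012     ]), array([ 0.54602185, -0.38588707,  0.012     ]), array([ 0.44068356, -0.36782325,  0.012     ]), array([ 0.45431715, -0.29241667,  0.012     ])] [ 0.49987936 -0.33912045  0.012     ]
yaw -9.750137723997218
[ 0.44931535 -0.33108     0.19560661] [ 0.44818252 -0.33027638  0.19564038] [ 0.45102532 -0.33083812  0.20470261]
[ 0.46348505 -0.32131404  0.2       ]
[ 0.46014745 -0.3430665   0.2       ]
[ 0.43629455 -0.33853147  0.2       ]
[ 0.4395553  -0.31727597  0.2       ]
[ 0.44877129 -0.32986538  0.195     ]
[ 0.45005348 -0.33008013  0.2       ]
[ 0.45133567 -0.33029489  0.205     ]
[ 0.50553261 -0.32818094  0.114     ] [ 0.50191544 -0.35175901  0.114     ]
```

```bash
python3 -m crank '0.01 0 -0.4 -0.165 -0.986 -0.03;0.01 0 -0.4 -0.165 -0.986 -0.03;0.01 0 -0.4 -0.165 -0.986 -0.03;0.01 0 -0.4 -0.165 -0.986 -0.03;0.01 0 -0.4 -0.165 -0.986 -0.03;0 0 0 0 0 0;0 0 0 0 0 0'
python3 - <<'E'
from h import *
s=observe();print(s['orientation'],s['joint_pos']);a=np.array([-.4168,.0698,.9063]);T=np.array([.450,-.331,.198])-.055*a
print((T-s['ee_pos'])/.025, s['orientation'][:,2]+a)
E
```

```text
time: 13.7
ee_pos: [0.4311, -0.3289, 0.2397]
orientation: [[0.894, -0.166, 0.416], [-0.15, -0.986, -0.073], [0.422, 0.003, -0.907]]
force: [0.3, 0.9, -0.2]
grip_width: 0.088
grasp_force: 0.0
[[ 0.89422413 -0.16645811  0.41551764]
 [-0.14964745 -0.98604377 -0.0729611 ]
 [ 0.42186355  0.00306242 -0.90665416]] [-1.01861958  0.17160656  1.73915681  0.39283863  0.96869719  0.53707384]
[ 1.67391794 -0.23855249 -3.66188722] [-0.00128236 -0.0031611  -0.00035416]
```

```bash
python3 -m crank '0.33 -0.05 -0.73 0 0 0;0.34 -0.05 -0.73 0 0 0;0.33 -0.05 -0.73 0 0 0;0.34 -0.05 -0.73 0 0 0;0.33 -0.05 -0.73 0 0 0;0 0 0 0 0 0;0 0 0 0 0 0'
python3 - <<'E'
from h import *
im=camera('wrist');cv2.imwrite('pics/wrist4.png',im[:,:,::-1]);print(observe()['ee_pos'],observe()['force'])
E
```

```text
time: 14.58
ee_pos: [0.4729, -0.3352, 0.1487]
orientation: [[0.894, -0.166, 0.417], [-0.149, -0.986, -0.073], [0.423, 0.003, -0.906]]
force: [0.5, -0.5, 0.1]
grip_width: 0.0883
grasp_force: 0.0
[ 0.47279309 -0.33519726  0.14880395] [-0.33947717  0.18447455  1.30961549]
```

View pics/wrist4.png

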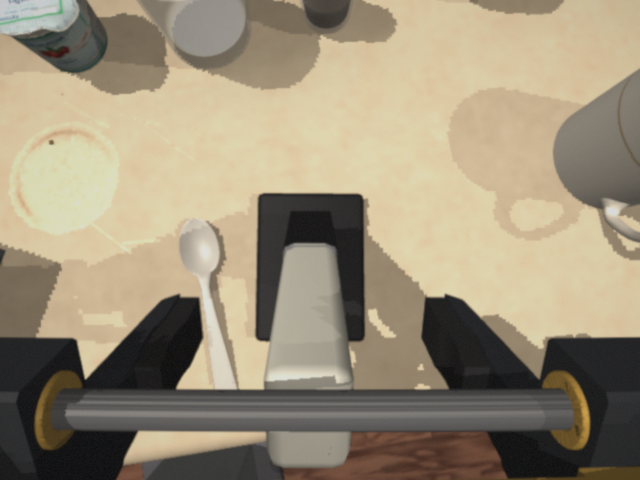

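The handle sits between the fingers: lower end at (311,243), top face around rows 380–467, finger centre near column 313. So I grip.

```bash
python3 -m crank '0 0 0 0 0 0;0 0 0 0 0 0;0 0 0 0 0 0;0 0 0 0 0 0;0 0 0 0 0 0;0 0 0 0 0 0;0 0 0 0 0 0;0 0 0 0 0 0' 0 25
```

```text
time: 15.62
ee_pos: [0.4725, -0.3348, 0.1476]
orientation: [[0.894, -0.167, 0.416], [-0.15, -0.986, -0.072], [0.422, 0.002, -0.906]]
force: [0.1, -0.1, -1.1]
grip_width: 0.0241
grasp_force: 25.0
```

Gripped at 24 mm. I'll draw it out along the axis, slowly at first.

```bash
python3 -m crank '-0.17 0.03 0.36 0 0 0;-0.17 0.03 0.36 0 0 0;-0.17 0.03 0.36 0 0 0;0 0 0 0 0 0'
python3 -m crank '-0.25 0.04 0.54 0 0 0;-0.25 0.04 0.54 0 0 0;-0.25 0.04 0.54 0 0 0;-0.25 0.04 0.54 0 0 0;-0.25 0.04 0.54 0 0 0;0 0 0 0 0 0'
```

```text
time: 16.12
ee_pos: [0.4597, -0.3329, 0.1758]
orientation: [[0.893, -0.167, 0.417], [-0.15, -0.986, -0.074], [0.424, 0.003, -0.906]]
force: [0.9, -0.2, -0.9]
grip_width: 0.0237
grasp_force: 25.0
time: 16.88
ee_pos: [0.4284, -0.328, 0.2435]
orientation: [[0.893, -0.167, 0.417], [-0.15, -0.986, -0.074], [0.424, 0.004, -0.906]]
force: [0.4, -0.8, -1.2]
grip_width: 0.0237
grasp_force: 25.0
```

```bash
python3 -m crank '0 0 0.5 0 0 0;0 0 0.5 0.165 0.986 0;0 0 0.5 0.165 0.986 0;0 0 0.5 0.165 0.986 0;0 0 0.5 0.165 0.986 0;0 0 0.5 0.165 0.986 0;0 0 0 0 0 0'
python3 -m crank '0.27 0.8 0 0 0 0.97;0.27 0.8 0 0 0 0.97;0.27 0.8 0 0 0 0.97;0.27 0.8 0 0 0 0.97;0.27 0.8 0 0 0 0.97;0.27 0.8 0 0 0 0.97;0.27 0.8 0 0 0 0.97;0.27 0.8 0 0 0 0.97;0.27 0.8 0 0 0 0.97;0.27 0.8 0 0 0 0.97'
python3 -m crank '0.26 0.8 0 0 0 0.98;0.26 0.8 0 0 0 0.98;0.26 0.8 0 0 0 0.98;0.26 0.8 0 0 0 0.98;0.26 0.8 0 0 0 0.98;0 0 0 0 0 0;0 0 0 0 0 0'
python3 - <<'E'
from h import *
s=observe();print(s['ee_pos'],s['orientation'],s['force'],s['joint_pos'])
X=s['ee_pos']+.135*s['orientation'][:,2];print('tip',X,proj(camera_params('scene'),X),proj(camera_params('top'),X))
S=camera('scene')[:,:,::-1];T=camera('top')[:,:,::-1];W=camera('wrist')[:,:,::-1]
cv2.imwrite('pics/s5.png',S);cv2.imwrite('pics/t5.png',T);cv2.imwrite('pics/w5.png',W)
o=np.zeros((600,800,3),np.uint8)
o[:,:450]=cv2.resize(S[220:420,220:370],(450,600),interpolation=cv2.INTER_CUBIC)
o[:300,460:800]=cv2.resize(T[195:345,190:360],(340,300),interpolation=cv2.INTER_CUBIC)
o[300:555,460:]=cv2.resize(W,(340,255));cv2.imwrite('pics/m5.png',o)
E
```

```text
time: 17.75
ee_pos: [0.4295, -0.3278, 0.3176]
orientation: [[0.986, -0.165, 0.001], [-0.165, -0.986, -0.004], [0.001, 0.003, -1.0]]
force: [0.0, 0.3, -0.6]
grip_width: 0.024
grasp_force: 25.0
time: 19.0
ee_pos: [0.4959, -0.127, 0.3167]
orientation: [[0.776, 0.631, 0.003], [0.631, -0.776, -0.001], [0.001, 0.003, -1.0]]
force: [-0.8, 0.2, -0.5]
grip_width: 0.024
grasp_force: 25.0
time: 19.88
ee_pos: [0.5283, -0.0282, 0.317]
orientation: [[0.449, 0.894, 0.003], [0.894, -0.449, -0.001], [0.0, 0.003, -1.0]]
force: [-0.7, -0.9, -1.2]
grip_width: 0.0237
grasp_force: 25.0
[ 0.52826694 -0.02824175  0.31700164] [[ 4.48559221e-01  8.93748842e-01  2.76249794e-03]
 [ 8.93753063e-01 -4.48558071e-01 -1.05753178e-03]
 [ 2.93972947e-04  2.94335663e-03 -9.99995625e-01]] [-0.6779399  -0.91198144 -1.19523375] [-2.74932008e-01  2.77568999e-01  1.34248901e+00 -2.68213114e-04
  1.51858880e+00  1.90234680e-01]
tip [ 0.52863988 -0.02838452  0.18200224] [291.92192671 312.80900954] [232.65333421 259.98041013]
```

View pics/m5.png

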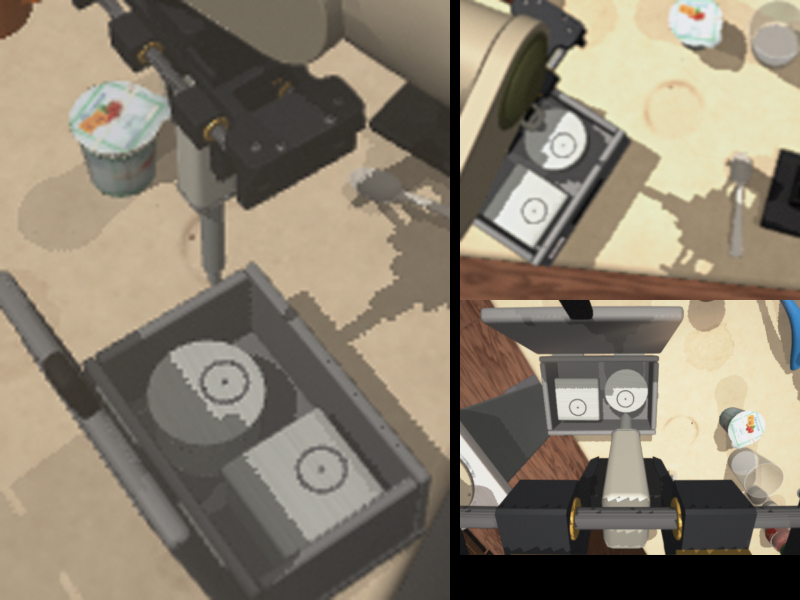

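The tip hangs at scene pixel (291.7,313.3), where (291.9,312.8) was predicted, so the grip is as assumed. The ring dot is at scene (294.7,346.7), top (241.5,267.5) and wrist (311.5,186.4).

```bash
cat >> h.py <<'E'
def dot(n,c,R=4):
    p=camera_params(n);g=cv2.cvtColor(camera(n),cv2.COLOR_RGB2GRAY).astype(float)
    x,y=map(round,c);w=g[y-R:y+R+1,x-R:x+R+1];w=np.clip(np.median(w)-15-w,0,None)
    yy,xx=np.mgrid[-R:R+1,-R:R+1];d=(x+(w*xx).sum()/w.sum(),y+(w*yy).sum()/w.sum());return d,onplane(p,d,.06)
def favg(n=12):
    F=[];P=[]
    for i in range(n): camera('top');s=observe();F.append(s['force']);P.append(s['ee_pos'])
    return np.mean(F,0),np.std(F,0),np.mean(P,0)
E
python3 - <<'E'
from h import *
print(dot('scene',(294.7,346.7),3),dot('top',(241.5,267.5),2),dot('wrist',(311.5,186.4),4))
print(favg())
E
```

```text
((np.float64(294.4550264550264), np.float64(346.76719576719574)), array([ 0.52710986, -0.02763792,  0.06      ])) ((np.float64(241.15625), np.float64(267.0625)), array([ 0.52916825, -0.02733231,  0.06      ])) ((np.float64(310.9117199391172), np.float64(186.17199391171994)), array([ 0.52860492, -0.02705921,  0.06      ]))
(array([-0.1301425 , -0.14979035, -0.87916832]), array([0.40435419, 0.70590692, 0.38547337]), array([ 0.52853834, -0.02772231,  0.31721209]))
```

```bash
python3 -m crank '0 0 -0.8 0 0 0;0 0 -0.8 0 0 0;0 0 -0.8 0 0 0;0 0 -0.8 0 0 0;0 0 -0.8 0 0 0;0 0 -0.4 0 0 0;0 0 -0.2 0 0 0;0 0 0 0 0 0'
python3 -c "
from h import *
print(favg(10))"
python3 -m crank '0 0 -0.06 0 0 0;0 0 -0.06 0 0 0;0 0 -0.06 0 0 0;0 0 -0.06 0 0 0;0 0 0 0 0 0'
python3 -c "
from h import *
print(favg(10))"
```

```text
time: 21.78
ee_pos: [0.5287, -0.0277, 0.2025]
orientation: [[0.447, 0.895, 0.003], [0.895, -0.447, -0.001], [0.0, 0.003, -1.0]]
force: [0.1, 0.0, -1.7]
grip_width: 0.0244
grasp_force: 25.0
(array([ 0.09992472,  0.00930262, -1.14791886]), array([0.36732512, 0.38091474, 0.4822915 ]), array([ 0.52868232, -0.02770618,  0.20257751]))
time: 22.9
ee_pos: [0.5285, -0.0277, 0.1961]
orientation: [[0.447, 0.895, 0.002], [0.895, -0.447, -0.001], [-0.0, 0.003, -1.0]]
force: [-0.4, 0.1, -1.1]
grip_width: 0.0238
grasp_force: 25.0
(array([-0.04550444,  0.13054793, -0.89542086]), array([0.50117803, 0.37804764, 0.63682954]), array([ 0.52855834, -0.02768223,  0.19624611]))
```

```bash
for i in 1 2; do :; done
python3 -m crank '0 0 -0.05 0 0 0;0 0 -0.06 0 0 0;0 0 -0.05 0 0 0;0 0 0 0 0 0;0 0 0 0 0 0'
python3 -c "
from h import *
print(favg(16))"
python3 -m crank '0 0 -0.04 0 0 0;0 0 -0.04 0 0 0;0 0 -0.04 0 0 0;0 0 0 0 0 0;0 0 0 0 0 0'
python3 -c "
from h import *
print(favg(20))"
```

```text
time: 24.02
ee_pos: [0.5286, -0.0277, 0.1922]
orientation: [[0.447, 0.895, 0.003], [0.895, -0.447, -0.001], [-0.0, 0.003, -1.0]]
force: [-1.1, 0.1, 0.3]
grip_width: 0.0239
grasp_force: 25.0
(array([-0.10881116, -0.15921739, -0.86235178]), array([0.61912333, 0.35629113, 0.44708978]), array([ 0.52855303, -0.02767204,  0.19223906]))
time: 25.45
ee_pos: [0.5286, -0.0277, 0.1893]
orientation: [[0.447, 0.895, 0.003], [0.895, -0.447, -0.001], [0.0, 0.003, -1.0]]
force: [0.9, -0.4, -0.6]
grip_width: 0.0239
grasp_force: 25.0
(array([ 0.28840522, -0.15378863, -0.57735644]), array([0.47624139, 0.56896296, 0.40901464]), array([ 0.52855192, -0.02767115,  0.18923293]))
```

```bash
python3 -m crank '0 0 -0.04 0 0 0;0 0 -0.06 0 0 0;0 0 -0.04 0 0 0;0 0 0 0 0 0;0 0 0 0 0 0'
python3 -c "
from h import *
print(favg(24))
S=camera('scene')[:,:,::-1];W=camera('wrist')[:,:,::-1]
o=np.zeros((600,800,3),np.uint8)
o[:,:450]=cv2.resize(S[280:380,257:332],(450,600),interpolation=cv2.INTER_CUBIC);o[:262,450:]=cv2.resize(W,(350,262))
o[270:600,450:780]=cv2.resize(W[130:250,240:360],(330,330),interpolation=cv2.INTER_CUBIC);cv2.imwrite('pics/m6.png',o)"
```

```text
time: 27.08
ee_pos: [0.5286, -0.0277, 0.1858]
orientation: [[0.447, 0.895, 0.003], [0.895, -0.447, -0.001], [0.0, 0.003, -1.0]]
force: [0.7, 0.1, 0.6]
grip_width: 0.0238
grasp_force: 25.0
(array([0.02605304, 0.14947061, 0.44199671]), array([0.39349858, 0.56224211, 0.53216821]), array([ 0.52855626, -0.02767063,  0.18573311]))
```

View pics/m6.png

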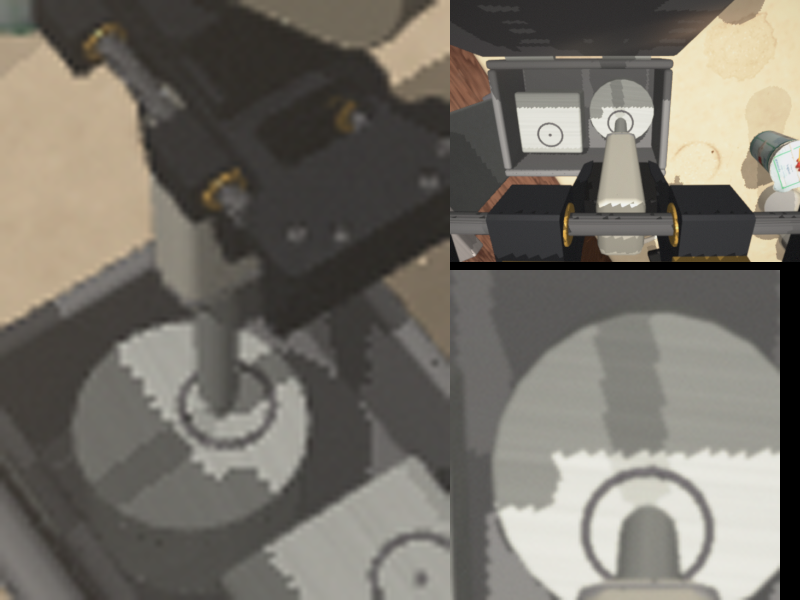

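The tip sits inside the ring: contact at about (222,405) in the crop against the ring centre at (227,405), under 1 source pixel off. The spring force of about 1.4 N means roughly 5.5 mm pressed. I'll nudge it 0.5 mm further and check.

```bash
python3 -m crank '0 0 -0.02 0 0 0;0 0 0 0 0 0;0 0 0 0 0 0;0 0 0 0 0 0'
python3 -c "
from h import *
print(favg(24));s=observe();print(s['time'],s['orientation'],s['grip_width'],abs(s['qvel']).max())"
```

```text
time: 28.88
ee_pos: [0.5286, -0.0277, 0.1852]
orientation: [[0.447, 0.895, 0.003], [0.895, -0.447, -0.001], [-0.0, 0.003, -1.0]]
force: [-0.2, 0.1, -0.0]
grip_width: 0.0241
grasp_force: 25.0
(array([0.55865856, 0.44592197, 0.54672477]), array([0.50907357, 0.54360361, 0.65884766]), array([ 0.52855048, -0.02767621,  0.18522088]))
30.075 [[ 4.46855246e-01  8.94602612e-01  2.56032629e-03]
 [ 8.94606276e-01 -4.46853351e-01 -1.30135899e-03]
 [-2.01087683e-05  2.87200306e-03 -9.99995876e-01]] 0.024495157455601296 0.0016218910312930813
```

The spring force is now about 1.5 N, which is half way in, and the arm is steady. I'm handing in.

```bash
python3 -c "
from rig import close_job
print(close_job())"
```

```text
the job is handed in; nothing more can be done
None
```

The job is handed in at about 30 s: the lid rests open on its stop and the probe is held upright in the round tin's ring, with the sprung tip pressed about 6 mm (about 1.5 N, estimated from the wrist force).

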